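# Take a demountable transformer apart and put its yoke and coils away

### The job

The lab is over: take the demountable transformer apart and put its four loose parts away. Lay the steel yoke bar flat in its long cradle and set each coil right way up and flat in the nest of its own colour, so that only the bare U-core is left standing. Set every part down gently, do not drop it into place.

Things in the scene. Friction and masses are not known exactly. Their poses are not given: they have to be found in the camera images.
- core: Fixed U-shaped laminated steel core of a transformer on a dark wooden plinth 150 x 70 x 15 mm, at any yaw. Origin: centre of the plinth's underside, on the table; its x runs from leg to leg. Lower bar and the dark clamp blocks round it: top 37 mm above the table; two square legs 20 x 20 mm at x = +43 and -43 mm end 107 mm above the table.
- yoke_center (a point): Centre of the yoke, a loose laminated steel bar 106 (its x) x 20 (its y) x 22 mm high, about 0.36 kg, lying unclamped across the tops of the core's legs. Grip it across its 20 mm width at mid-length, between the legs.
- cradle_seat (a point): Yoke's cradle, fixed: grey plate 140 (its x) x 56 x 4 mm. Point: middle of the seat, at the height of the two plywood saddles' tops, 14 mm above the table. The yoke lies along x on both saddles, either way round, with 8 mm of play to plywood side and end lugs that rise 8 mm above the saddle tops. The middle 50 mm is free for fingers down to the plate.
- coil_blue_center (a point): Centre (half-way up, on the hole's axis) of the blue coil: blue flanges, copper winding, 66 x 66 mm, 34 mm high, about 0.45 kg, 24 mm square hole right through, z up. Sits round a core leg on the lower bar's blocks, underside 37 mm above the table; the red coil may be on top of it. Its x lies along the core's x: grip across its y, in its upper half; lift straight up till clear of the leg.
- nest_blue_pad (a point): Nest of the blue coil, fixed: grey plate 94 mm square, 4 mm thick, with a blue pad 54 mm square and four blue corner lugs. Point: centre of the pad's top, 14 mm above the table; x, y along the sides. The coil stands on the pad, square between the lugs (any quarter turn), 8 mm of play each side; lugs rise 8 mm above the pad; the middle of each side is free for fingers.
- coil_green_center (a point): Centre (half-way up, on the hole's axis) of the green coil: green flanges, copper winding, 58 x 58 mm, 34 mm high, about 0.32 kg, 24 mm square hole right through, z up. Sits round a core leg on the lower bar's blocks, underside 37 mm above the table; the red coil may be on top of it. Its x lies along the core's x: grip across its y, in its upper half; lift straight up till clear of the leg.
- nest_green_pad (a point): Nest of the green coil, fixed: grey plate 86 mm square, 4 mm thick, with a green pad 46 mm square and four green corner lugs. Point: centre of the pad's top, 14 mm above the table; x, y along the sides. The coil stands on the pad, square between the lugs (any quarter turn), 8 mm of play each side; lugs rise 8 mm above the pad; the middle of each side is free for fingers.
- coil_red_center (a point): Centre (half-way up, on the hole's axis) of the red coil: red flanges, copper winding, 42 x 42 mm, 32 mm high, about 0.15 kg, 24 mm square hole right through, z up. Sits round a core leg on top of the lower coil, whose flange sticks out below it: keep fingertips above its underside (71 mm above the table). Its x lies along the core's x: grip across its y, in its upper half; lift straight up till clear of the leg.
- nest_red_pad (a point): Nest of the red coil, fixed: grey plate 70 mm square, 4 mm thick, with a red pad 30 mm square and four red corner lugs. Point: centre of the pad's top, 14 mm above the table; x, y along the sides. The coil stands on the pad, square between the lugs (any quarter turn), 8 mm of play each side; lugs rise 8 mm above the pad; the middle of each side is free for fingers.
Not all that is in view belongs to the job. What is shaped like the part that bears coil_blue_center but yellow is not meant.

How it is judged (in metres and radians):
At the end, for the whole second after the job is handed in: The yoke rests flat on both saddles of its cradle and the blue, green and red coils stand right way up and flat on the pads of the nests of their own colours, each within 12.5 mm of the middle and within 4 mm of its resting height, tilted less than 0.08 rad, released and at rest (below 0.02 m/s) (horizontal distance between yoke_center and cradle_seat below 0.0125 m and z of yoke_center in the frame of cradle_seat between 0.007 and 0.015 m and angle between each of yoke_center, coil_blue_center, coil_green_center, coil_red_center's own z axis and vertical below 0.08 rad and linear speed of each of yoke, coil_blue, coil_green, coil_red below 0.02 m/s and horizontal distance between coil_blue_center and nest_blue_pad below 0.0125 m and z of coil_blue_center in the frame of nest_blue_pad between 0.013 and 0.021 m and horizontal distance between coil_green_center and nest_green_pad below 0.0125 m and z of coil_green_center in the frame of nest_green_pad between 0.013 and 0.021 m and horizontal distance between coil_red_center and nest_red_pad below 0.0125 m and z of coil_red_center in the frame of nest_red_pad between 0.012 and 0.02 m); the robot touches nothing.
It fails at once if a part is dropped into its place (faster than 0.5 m/s within 30 mm of its seat's middle and less than 40 mm above its resting height) ((horizontal distance between yoke_center and cradle_seat below 0.03 m and z of yoke_center in the frame of cradle_seat below 0.051 m and linear speed of yoke above 0.5 m/s) or (horizontal distance between coil_blue_center and nest_blue_pad below 0.03 m and z of coil_blue_center in the frame of nest_blue_pad below 0.057 m and linear speed of coil_blue above 0.5 m/s) or (horizontal distance between coil_green_center and nest_green_pad below 0.03 m and z of coil_green_center in the frame of nest_green_pad below 0.057 m and linear speed of coil_green above 0.5 m/s) or (horizontal distance between coil_red_center and nest_red_pad below 0.03 m and z of coil_red_center in the frame of nest_red_pad below 0.056 m and linear speed of coil_red above 0.5 m/s)).
It also fails if it takes over 109 s, if anything falls off the work surface, if the arm or the gripper's body presses on something with over 40 N, if the wrist force passes 120 N, or if a joint passes its speed limit or range.

### The arm

A 6-joint arm with a two-finger parallel gripper is mounted at the origin on the work surface. World frame = base frame: x ahead of the robot, y to its left, z up, the work surface at z = 0. Lengths are in mm, angles in rad, forces in N, time in s.
With the tool pointing down it reaches from about 325 to 775 mm from the base axis. Payload 5.5 kg.
Tool frame: the origin (TCP) lies on the mounting face of the last link; the fingertips stand 182 mm ahead of it and the grasp point (between the pads) lies 163 mm ahead of it; y points along the fingers, z is the direction in which the jaws open and shut, and the axes are right-handed (so a half turn about y gives the same grasp; the last joint's range is limited). The gripper opens to 88 mm and grips with 3 to 60 N. Pads are 20 mm wide; open, the fingers measure 115 mm over their backs; the gripper's body (75 mm by 178 mm) begins 61 mm behind the grasp point.
Start: joints at [-1.342, 0.091, 1.231, -0, 1.82, -0.057], TCP at [169.155, -575.678, 404.631] pointing down, gripper open.
Joint ranges: [-2.87, 2.87], [-0.86, 2.18], [0.17, 2.46], [-1.51, 4.65], [0.06, 2.69], [-2.65, 2.65]. Speed limits (rad/s): [2.57, 2.57, 3.01, 3.14, 3.14, 3.14].

### API

Orientations are given as a unit quaternion [w, x, y, z].
In Python, from plant import ctrl, read_camera, get_calibration, order, finder gives the robot as it stands.
- The arm moves only by the tool carry_out, never from a script. Its argument "steps" is one flat list of numbers, 5 for each row, row after row: the shift along the tool's x, y, z in units of 25 mm (1.0 is 25 mm), then the turn about the tool's y in units of 8 degrees (1.0 is 8 degrees), then the closure in counts, from 0 (fully open) to 255 (shut). A call has 1 to 5 rows; each row is the pose to reach, as a shift and turn from the pose commanded when the call began, along the tool's axes at that moment; what a row does not reach only later rows make up. A row lasts 1/10 s, in which the tool goes at most 50 mm and 8.59 degrees, less where a joint would pass 70% of its speed; a pose out of reach is approached as far as the arm can. A call with a gripper value outside its range is refused whole. The fingers move at their own pace and stop on an object; "squeeze" is the grip in N (left out, the last holds). Time passes only in rows, so rows that repeat a pose let the fingers close. It gives the time, the measured TCP pose, the force and the opening at its end, in the units of the state.
- ctrl.read_state(): the state, without advancing time (a new reading comes with each control period).
- read_camera(name): name is "scene" or "top"; returns the picture (400x640x3 uint8, red, green, blue); there is no depth.
- get_calibration(name): a dict with "intrinsics" (3x3 intrinsics, pixels), "R" (3x3) and "t" (3): a world point X has camera coordinates R X + t. Camera axes: x right, y down, z forward; pixel columns grow to the right and rows downward; lengths in mm; the calibration is good to about 2 mm. A picture is of the moment at which its call begins. get_calibration takes no time and is no camera call.
- order.sign_off(): hands the job in, once; it reports no verdict.
Trained networks look in the newest picture that a camera, given by its name, has taken for a name from the list of things; names that differ only in an ending like _2 or _b are one class to them, and where a whole thing is asked for, a point or a joint stands for the part that bears it (a point fixed in the world has none). Each returns a list of dicts, best first, with "score" (0 to 1); they miss things now and then, are a little off and sometimes report something else, mostly with a low value. They report only what shows in the picture. A call takes as long as a camera call. They do not tell look-alikes from the thing itself.
- finder.boxes_of(camera, target): "location" ([column, row] in pixels, amid what is visible of it).
- finder.silhouettes(camera, target): "pixels" (400x640 bool, what is visible of it) and "location" ([column, row] in pixels, amid what is visible of it).
- finder.place_of(camera, target): "location" ([column, row] in pixels: a listed point, or the origin of a listed thing).
The state is a dict: "t": time; "qpos": joint angles; "qvel": joint speeds; "effort": joint torques, N m; "tool_pos": TCP position; "tool_rot": TCP orientation; "ft_force": force on the tool from outside, world axes, zero at the start; "ft_torque": the same for the moment, N m; "opening": finger opening in mm.
Only numpy, scipy, OpenCV 4.12 (cv2) and the standard library are available. Lean on these libraries where they do the work, as an engineer would, in place of code of your own. Each camera call takes 0.05 s, during which the arm holds its last target. There are 200 camera calls.

## Working session

There is one attempt and no reset: what is moved stays moved. The work goes in short steps, Python scripts to look and compute and a tool call to move; the robot and the scene stay as the last step left them, time stands still between calls to the robot, and variables do not carry over. Pictures are saved under pics/ and viewed, about 12 in all and at most 16, crops included, and the job is handed in when it is done.

Besides the shell and the picture viewer there is one more tool, called after "Emit:" as a command line: name --argument value ..., lists and objects as JSON in quotes. carry_out: Moves the arm, as the interface text tells. Its arguments: {"type":"object","properties":{"steps":{"type":"array"},"squeeze":{"type":"number"}},"required":["steps"]}

```bash
mkdir -p pics
cat > h.py <<'E'
import numpy as np,cv2
from plant import ctrl,read_camera,get_calibration,order,finder
def snap(n,f):
    im=read_camera(n); cv2.imwrite('pics/'+f,im[:,:,::-1]); return im
def ray(cam,px,z):
    c=get_calibration(cam);K=np.array(c['intrinsics']);R=np.array(c['R']);t=np.array(c['t'])
    d=R.T@np.linalg.solve(K,[px[0],px[1],1]);o=-R.T@t
    return o+d*(z-o[2])/d[2]
def proj(cam,X):
    c=get_calibration(cam);p=np.array(c['intrinsics'])@(np.array(c['R'])@X+np.array(c['t']));return p[:2]/p[2]
E
python3 - <<'E'
from h import *
np.set_printoptions(precision=1,suppress=True)
Z=dict(core=0,yoke_center=118,cradle_seat=14,coil_blue_center=54,nest_blue_pad=14,coil_green_center=54,nest_green_pad=14,coil_red_center=87,nest_red_pad=14)
for cam in('scene','top'):
    snap(cam,cam+'0.png')
    c=get_calibration(cam);print(cam,-np.array(c['R']).T@np.array(c['t']))
    for n,z in Z.items():
        for d in finder.place_of(cam,n)[:3]:
            print(n,np.array(d['location']),round(d['score'],2),ray(cam,d['location'],z))
s=ctrl.read_state();print(s['t'],s['tool_pos'],s['tool_rot'],s['ft_force'])
E
```

```text
scene [868.9 509.9 573.7]
core [328.  241.2] 0.57 [480.7  62.7   0. ]
yoke_center [327.7 195.3] 0.81 [471.1  50.8 118. ]
cradle_seat [260.1 172.8] 0.84 [ 454.6 -258.9   14. ]
cradle_seat [215.8 198.8] 0.62 [ 605.9 -230.8   14. ]
coil_blue_center [297.4 278.9] 0.84 [624.2 142.4  54. ]
coil_blue_center [270. 209.] 0.82 [548.6 -60.9  54. ]
coil_blue_center [316.8 216.5] 0.73 [484.8  29.6  54. ]
coil_green_center [340.9 236.8] 0.88 [488.5 112.4  54. ]
nest_green_pad [336.9 335.2] 0.64 [628.1 255.3  14. ]
coil_red_center [344.1 221.7] 0.6 [477.6 109.2  87. ]
nest_red_pad [215.4 199.5] 0.7 [ 608.  -228.8   14. ]
top [393.2 -11.9 966.6]
core [294.6 206.4] 0.8 [487.7  61.3   0. ]
yoke_center [289.4 205. ] 0.73 [479.   62.9 118. ]
cradle_seat [441.7 229.4] 0.67 [ 432.6 -273.6   14. ]
coil_blue_center [416.2 297.9] 0.88 [ 284.8 -203.6   54. ]
coil_blue_center [313.2 205.9] 0.82 [483.3  16.5  54. ]
coil_blue_center [274.6 152.3] 0.75 [603.1 102.   54. ]
nest_blue_pad [192.3 226.8] 0.79 [440.5 293.   14. ]
coil_green_center [275.1 204.5] 0.52 [486.7  99.9  54. ]
nest_green_pad [211.1 145.6] 0.55 [628.8 254.6  14. ]
coil_red_center [270.4 206.3] 0.83 [479.6 105.8  87. ]
nest_red_pad [421.9 152. ] 0.69 [ 611.4 -233.5   14. ]
1.0 [ 169.1 -575.7  404.6] [ 0.1 -0.1  0.7 -0.7] [-0.5  0.8  0.6]
```

```bash
ls; ls pics
```

```text
h.py
pics
scene0.png
top0.png
```

View pics/scene0.png

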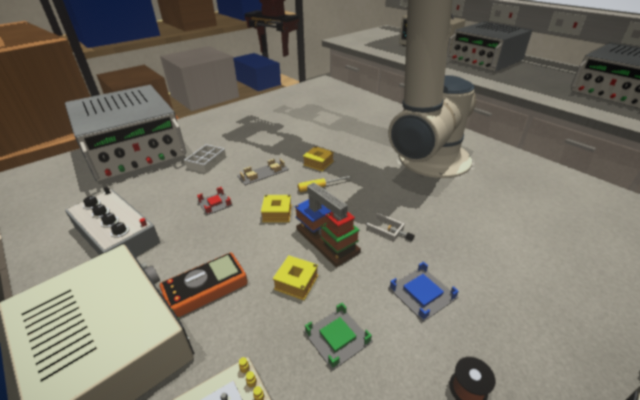

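View pics/top0.png

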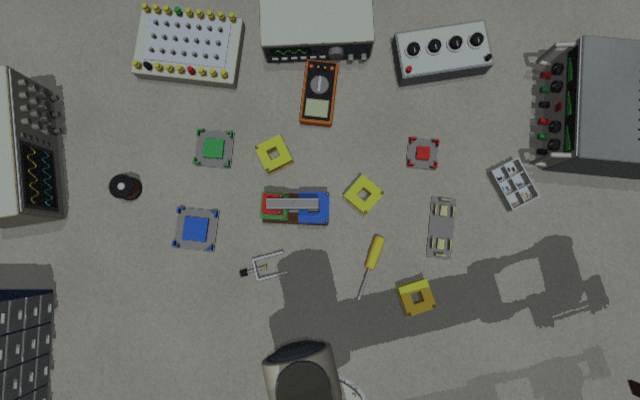

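```bash
cat > m.py <<'E'
from h import *
from scipy.spatial.transform import Rotation as Ro
np.set_printoptions(precision=1,suppress=True)
im=read_camera('top'); hsv=cv2.cvtColor(im,cv2.COLOR_RGB2HSV)
def seg(roi,lo,hi,z,name):
    x0,x1,y0,y1=roi
    m=np.zeros(im.shape[:2],np.uint8); m[y0:y1,x0:x1]=cv2.inRange(hsv,lo,hi)[y0:y1,x0:x1]
    n,l,st,ce=cv2.connectedComponentsWithStats(m)
    i=1+np.argmax(st[1:,4]); m=(l==i).astype(np.uint8)
    pts=np.argwhere(m)[:,::-1]
    W=np.array([ray('top',p,z)[:2] for p in pts],np.float32)
    r=cv2.minAreaRect(W);print(name,'centroid',W.mean(0),'rect',np.array(r[0]),np.array(r[1]),'ang',round(r[2],1),len(W))
seg((175,215,205,250),(100,90,40),(130,255,255),14,'nest_blue')
seg((195,235,130,166),(45,80,40),(85,255,255),14,'nest_green')
seg((408,440,138,168),(0,100,60),(10,255,255),14,'nest_red')
seg((263,322,195,215),(0,0,95),(180,60,255),129,'yoke')
seg((300,335,190,228),(100,90,40),(130,255,255),71,'blue')
seg((258,290,190,228),(0,100,60),(10,255,255),103,'red')
seg((258,290,190,228),(45,80,40),(85,255,255),71,'green')
for n in('cradle_seat','yoke_center','core'):
    for d in finder.silhouettes('top',n)[:1]:
        W=np.array([ray('top',p,{'cradle_seat':4,'yoke_center':129,'core':15}[n])[:2] for p in np.argwhere(d['pixels'])[:,::-1]],np.float32)
        r=cv2.minAreaRect(W);print(n,d['score'],W.mean(0),r)
s=ctrl.read_state();R=Ro.from_quat(np.roll(s['tool_rot'],-1)).as_matrix();print(R)
crop=np.hstack([cv2.resize(im[185:230,250:335],None,fx=5,fy=5,interpolation=2),cv2.resize(im[190:265,420:465][:45*75//75],None,fx=5,fy=5,interpolation=2)[:225]])
cv2.imwrite('pics/c1.png',cv2.resize(im[185:265,250:335],None,fx=5,fy=5,interpolation=2)[:,:,::-1])
cv2.imwrite('pics/c2.png',cv2.resize(im[125:265,400:470],None,fx=4,fy=4,interpolation=2)[:,:,::-1])
E
python3 m.py
```

```text
nest_blue centroid [436.6 286.7] rect [436.6 286.8] [56.1 54. ] ang 83.2 587
nest_green centroid [624.  249.9] rect [624.  249.9] [47.2 46.2] ang 84.9 397
nest_red centroid [ 610.  -235.1] rect [ 609.8 -235.2] [29.7 30.4] ang 82.4 169
yoke centroid [481.9  57.4] rect [479.9  56.8] [104.7  24.2] ang 89.8 576
blue centroid [476.5  11.5] rect [479.4  14.3] [60.3 69. ] ang 89.8 668
red centroid [481.7 104.8] rect [483.6  99.8] [44.3 42.9] ang 85.0 226
green centroid [461.1  98.5] rect [465.3 101.3] [61.4 26. ] ang 83.2 158
cradle_seat 0.68 [ 436.2 -273.4] ((436.3590393066406, -272.97967529296875), (57.81521224975586, 141.63693237304688), 83.0978775024414)
yoke_center 0.68 [479.9  57.3] ((479.9813537597656, 56.71348571777344), (23.00496482849121, 104.8351821899414), 1.3751935958862305)
core 0.85 [464.8  64.8] ((480.238037109375, 60.879215240478516), (143.75234985351562, 69.45130920410156), 86.8560791015625)
[[-1.   0.   0.3]
 [-0.3  0.  -1. ]
 [-0.  -1.  -0. ]]
```

Run:
```python
import cv2,numpy as np
a=cv2.imread('pics/c1.png');b=cv2.imread('pics/c2.png')
o=np.zeros((560,720,3),np.uint8);o[:a.shape[0],:a.shape[1]]=a;o[:b.shape[0],430:430+b.shape[1]]=b
cv2.imwrite('pics/c3.png',o)
```

```text
(no output)
```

View pics/c3.png

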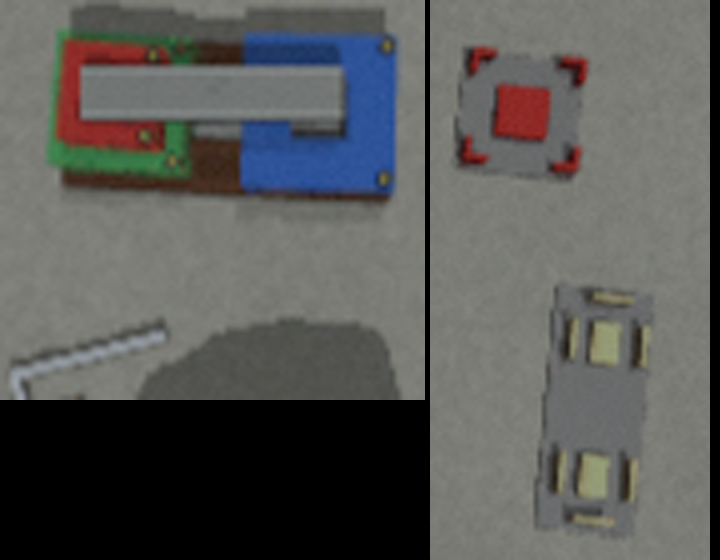

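```bash
cat > g.py <<'E'
import sys
from h import *
from scipy.spatial.transform import Rotation as Ro
np.set_printoptions(precision=2,suppress=True)
# usage: g.py x y zgrasp psi(deg, jaw axis yaw)
def go(x,y,z,psi):
    s=ctrl.read_state();R=Ro.from_quat(np.roll(s['tool_rot'],-1)).as_matrix()
    a=np.degrees(np.arctan2(R[1,2],R[0,2]))
    g=s['tool_pos']+163*R[:,1]
    print('t',round(s['t'],2),'grasp',g,'psi',round(a,2),'open',round(s['opening'],1),'F',np.array(s['ft_force']),'q1,q6',s['qpos'][0],s['qpos'][5], 'tilt',R[:,1])
    d=(psi-a+180)%360-180
    print('UNITS',R.T@(np.array([x,y,z])-g)/25,'turn',-d/8)
if __name__=='__main__': go(*map(float,sys.argv[1:]))
E
python3 g.py 480 57 220 0.5
python3 - <<'E'
from h import *
a=ray('top',(443.75,210.5),14);b=ray('top',(441,244),14);print(a,b,(a+b)/2,np.degrees(np.arctan2(*(a-b)[1::-1])))
E
```

```text
t 1.2 grasp [ 169.15 -575.68  241.63] psi -73.62 open 87.6 F [-0.06 -0.55 -0.36] q1,q6 -1.3417235592843981 -0.05674903193013599 tilt [ 0.  0. -1.]
UNITS [-19.07   0.87 -20.77] turn -9.265420647076095
[ 475.57271552 -279.59140456   14.        ] [ 399.64840149 -270.96103641   14.        ] [ 437.6105585  -275.27622049   14.        ] -6.485014614430894
```

Emit:
carry_out --steps '[-1.2,0.06,-1.3,0,0,-2.4,0.12,-2.6,0,0,-3.6,0.18,-3.9,0,0,-4.8,0.24,-5.2,0,0,-6,0.3,-6.5,0,0]' --squeeze 25

```text
t: 1.7
tool_pos: [267.6, -375.8, 397.1]
tool_rot: [-0.101, 0.1, -0.7, 0.7]
ft_force: [0.8, 0.2, 0.3]
opening: 87.7
```

Emit:
carry_out --steps '[-1.2,0.06,-1.3,-1,0,-2.4,0.12,-2.6,-2,0,-3.6,0.18,-3.9,-3,0,-4.8,0.24,-5.2,-4,0,-6,0.3,-6.5,-5,0]'

```text
t: 2.2
tool_pos: [365.6, -177.5, 389.9]
tool_rot: [-0.336, 0.335, -0.622, 0.623]
ft_force: [1.3, -0.6, -1.0]
opening: 87.8
```

```bash
python3 g.py 480 57 220 0.5
```

```text
t 2.2 grasp [ 365.74 -177.64  226.89] psi -33.32 open 87.8 F [ 1.33 -0.61 -1.04] q1,q6 -0.5358821091316881 0.04561414489145964 tilt [ 0. -0. -1.]
UNITS [-10.35   0.27  -1.34] turn -4.227092774937269
```

Emit:
carry_out --steps '[-1.9,0.05,-0.25,-0.85,0,-3.8,0.1,-0.5,-1.7,0,-5.7,0.15,-0.75,-2.5,0,-7.6,0.2,-1,-3.4,0,-9.5,0.27,-1.23,-4.2,0]'

```text
t: 2.7
tool_pos: [471.6, 37.6, 383.3]
tool_rot: [0.501, -0.501, 0.498, -0.499]
ft_force: [0.2, 0.3, 0.5]
opening: 87.5
```

```bash
python3 g.py 480 57 121 0.5
```

```text
t 2.7 grasp [471.79  37.6  220.28] psi 0.28 open 87.5 F [0.25 0.25 0.54] q1,q6 0.0077276002420821905 0.002813789020138998 tilt [ 0. -0. -1.]
UNITS [-0.78  3.97  0.33] turn -0.027560778391304552
```

Emit:
carry_out --steps '[-0.78,0.3,0.33,0,0,-0.78,1.5,0.33,0,0,-0.78,2.6,0.33,0,0,-0.78,3.5,0.33,0,0,-0.78,3.97,0.33,0,0]'

```text
t: 3.2
tool_pos: [479.1, 55.1, 281.3]
tool_rot: [-0.499, 0.501, -0.501, 0.499]
ft_force: [0.1, -0.6, 1.0]
opening: 87.8
```

```bash
python3 g.py 480 57 121 0.5
python3 - <<'E'
from h import *
im=read_camera('scene');cv2.imwrite('pics/s1.png',cv2.resize(im[100:270,240:420],None,fx=4,fy=4,interpolation=2)[:560,:720,::-1])
E
```

```text
t 3.2 grasp [478.57  55.1  118.32] psi -0.01 open 87.8 F [ 0.08 -0.59  1.  ] q1,q6 0.04400542606951119 0.04413065504856111 tilt [-0. -0. -1.]
UNITS [-0.08 -0.11  0.06] turn -0.06340485490139969
```

View pics/s1.png

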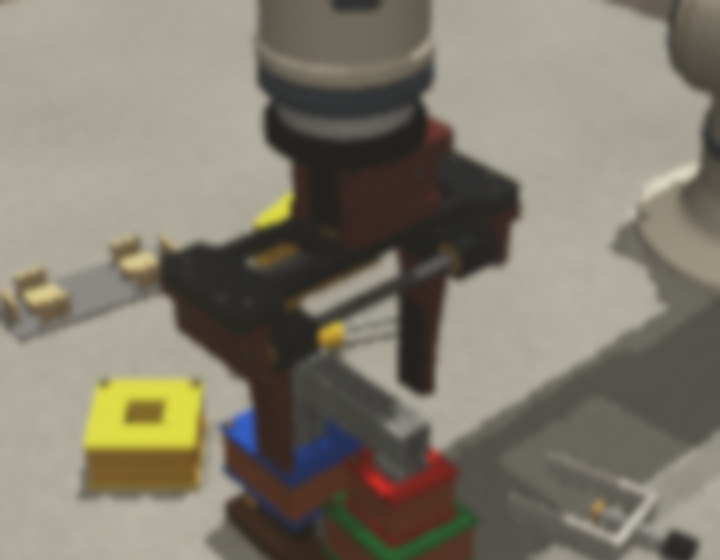

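Jaws straddle the yoke at mid-length (fingers at crop ~(275,420) and (415,340)). Closing.

Emit:
carry_out --steps '[-0.08,-0.1,0,0,255,-0.08,-0.1,0,0,255,-0.08,-0.1,0,0,255,-0.08,-0.1,0,0,255,-0.08,-0.1,0,0,255]' --squeeze 30

```text
t: 3.75
tool_pos: [479.6, 57.0, 286.8]
tool_rot: [-0.5, 0.5, -0.5, 0.5]
ft_force: [0.6, 0.5, 0.3]
opening: 51.3
```

Emit:
carry_out --steps '[0,0,0,0,255,0,0,0,0,255,0,0,0,0,255]'

```text
t: 4.05
tool_pos: [479.5, 57.0, 286.1]
tool_rot: [0.5, -0.5, 0.5, -0.5]
ft_force: [-0.3, -0.6, 0.6]
opening: 27.4
```

```bash
python3 g.py 437 -274 200 -96.7
```

```text
t 4.05 grasp [479.5   57.   123.11] psi -0.02 open 27.4 F [-0.25 -0.62  0.62] q1,q6 0.04784066233833075 0.048260521294605535 tilt [-0.  0. -1.]
UNITS [13.24 -3.08 -1.69] turn 12.084494569470449
```

Emit:
carry_out --steps '[0,0.1,0,0,255,0,0.1,0,0,255,0,0.1,0,0,255,0,0.1,0,0,255]'

```text
t: 4.45
tool_pos: [479.7, 57.0, 284.3]
tool_rot: [-0.5, 0.499, -0.5, 0.5]
ft_force: [1.2, -0.8, 5.5]
opening: 20.0
```

Emit:
carry_out --steps '[0,-0.4,0,0,255,0,-1.2,0,0,255,0,-2,0,0,255,0,-2.8,0,0,255,0,-3.2,0,0,255]'

```text
t: 4.95
tool_pos: [479.5, 57.0, 364.7]
tool_rot: [0.5, -0.5, 0.5, -0.5]
ft_force: [0.2, 0.4, -4.5]
opening: 20.0
```

```bash
python3 g.py 437 -274 200 -96.7
```

```text
t 4.95 grasp [479.45  57.03 201.68] psi -0.02 open 20.0 F [ 0.17  0.38 -4.46] q1,q6 0.04790259243621253 0.04825317697132502 tilt [-0.  0. -1.]
UNITS [13.24  0.07 -1.69] turn 12.085011091210319
```

Emit:
carry_out --steps '[1.2,0,-0.15,0.9,255,2.8,0,-0.36,1.9,255,4.4,0,-0.55,2.9,255,6,0,-0.75,3.9,255,7.6,0,-0.95,4.9,255]'

```text
t: 5.45
tool_pos: [455.1, -134.4, 362.5]
tool_rot: [0.301, -0.302, 0.64, -0.639]
ft_force: [0.3, 0.2, -3.5]
opening: 19.7
```

```bash
python3 g.py 437 -274 150 -96.7
python3 - <<'E'
from h import *
im=snap('top','t2.png');cv2.imwrite('pics/c4.png',cv2.resize(im[185:230,245:345],None,fx=8,fy=8,interpolation=2)[:,:,::-1])
E
```

```text
t 5.45 grasp [ 454.77 -134.23  199.5 ] psi -39.53 open 19.7 F [ 0.28  0.25 -3.47] q1,q6 -0.358822496871821 0.33120489607871545 tilt [-0.  0. -1.]
UNITS [4.76 1.98 3.01] turn 7.145627361115917
```

View pics/c4.png

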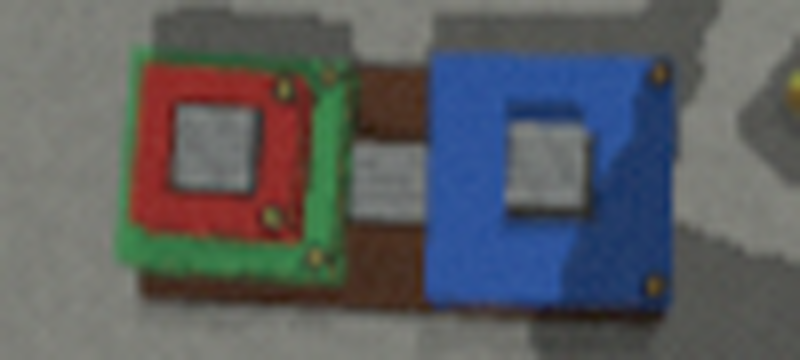

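Run:
```python
from h import *
np.set_printoptions(precision=1,suppress=True)
f=lambda u,v,z:ray('top',(245+(u+.5)/8-.5,185+(v+.5)/8-.5),z)[:2]
a=f(213,148,107);b=f(547,165,107);print('legs',a,b,np.linalg.norm(a-b),np.degrees(np.arctan2(*(a-b)[::-1])),(a+b)/2)
for n,z,P in(('red',103,[(145,62),(307,70),(300,243),(130,225)]),('blue',71,[(430,53),(675,55),(670,307),(425,303)]),('green',71,[(135,48),(355,60),(345,282),(118,262)])):
    W=np.array([f(*p,z) for p in P]);print(n,W.mean(0),[round(float(np.linalg.norm(W[i]-W[i-1])),1) for i in range(4)],'top edge yaw',np.degrees(np.arctan2(*(W[0]-W[1])[::-1])),'bot',np.degrees(np.arctan2(*(W[3]-W[2])[::-1])),'side',np.degrees(np.arctan2(*(W[0]-W[3])[::-1])))
```

```text
legs [484.3 101.5] [479.6  15.4] 86.29833282689059 86.84704226397079 [481.9  58.4]
red [484.3 100.1] [42.6, 42.2, 45.1, 44.3] top edge yaw 86.91806482491562 bot 83.73304986645562 side -4.578992118188909
blue [479.4  15.7] [67.4, 66.0, 67.9, 65.5] top edge yaw 89.29096011062242 bot 88.85337020120627 side -0.9782232142057145
green [484.1  99.5] [57.9, 59.5, 59.9, 61.1] top edge yaw 86.6187094919458 bot 84.7509877504008 side -3.847631525169602
```

Emit:
carry_out --steps '[1.2,0,0.7,1,255,2.4,0,1.4,2,255,3.5,0,2.1,3,255,4.3,0,2.7,4,255,4.76,0,3.01,5,255]'

```text
t: 6.0
tool_pos: [438.3, -274.5, 362.1]
tool_rot: [0.063, -0.065, 0.705, -0.704]
ft_force: [-0.0, 0.6, -3.9]
opening: 19.8
```

Emit:
carry_out --steps '[0,0.3,0,1,255,0,1,0,2,255,0,2,0,2.1,255,0,2,0,2.1,255]'

```text
t: 6.4
tool_pos: [438.0, -272.1, 308.5]
tool_rot: [-0.04, 0.034, 0.708, -0.704]
ft_force: [-0.4, -0.1, -4.8]
opening: 19.6
```

```bash
python3 g.py 437 -274 70 -96.7
```

```text
t 6.4 grasp [ 436.79 -271.23  145.49] psi -96.0 open 19.6 F [-0.42 -0.05 -4.77] q1,q6 -0.6218771777085632 1.0536220743423221 tilt [-0.01  0.01 -1.  ]
UNITS [-0.04  3.02  0.12] turn 0.08749649203596732
```

Emit:
carry_out --steps '[0,0.5,0,0,255,0,1.3,0,0,255,0,2.1,0,0,255,0,2.8,0,0,255,0,3.2,0,0,255]'

```text
t: 6.9
tool_pos: [438.7, -272.5, 232.4]
tool_rot: [-0.037, 0.036, 0.706, -0.706]
ft_force: [-0.0, 0.4, -3.7]
opening: 20.0
```

```bash
python3 g.py 437 -274 30 -96.7
python3 - <<'E'
from h import *
im=read_camera('scene');cv2.imwrite('pics/s2.png',cv2.resize(im[90:220,190:330],None,fx=5,fy=5,interpolation=2)[:600,:,::-1])
E
```

```text
t 6.9 grasp [ 438.48 -272.38   69.44] psi -95.97 open 20.0 F [-0.02  0.39 -3.72] q1,q6 -0.6217876692114757 1.0532777742176722 tilt [-0.  0. -1.]
UNITS [0.05 1.58 0.07] turn 0.09071577867897673
```

View pics/s2.png

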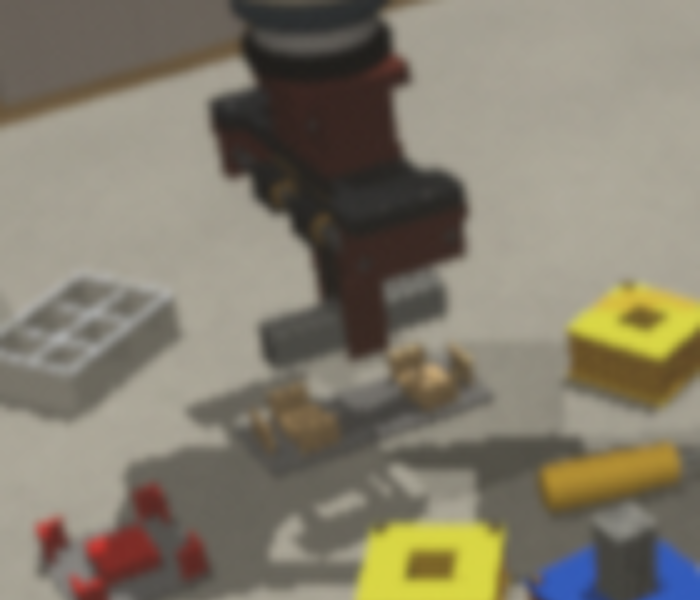

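Emit:
carry_out --steps '[0.03,0.4,0.06,0.09,255,0.05,0.8,0.07,0.09,255,0.05,1.2,0.07,0.09,255,0.05,1.5,0.07,0.09,255,0.05,1.55,0.07,0.09,255]'

```text
t: 7.45
tool_pos: [437.0, -274.1, 193.5]
tool_rot: [-0.042, 0.041, 0.706, -0.705]
ft_force: [-0.4, -0.3, -3.9]
opening: 19.4
```

Emit:
carry_out --steps '[0,0.04,0,0,255,0,0.08,0,0,255,0,0.1,0,0,255]'

```text
t: 7.75
tool_pos: [437.4, -274.5, 192.8]
tool_rot: [0.041, -0.042, -0.706, 0.706]
ft_force: [-0.0, 0.6, -3.6]
opening: 20.1
```

```bash
python3 g.py 437 -274 150 -96.7
```

```text
t 7.75 grasp [ 437.56 -274.54   29.81] psi -96.74 open 20.1 F [-0.01  0.57 -3.56] q1,q6 -0.6262228981469495 1.0622936576655457 tilt [ 0. -0. -1.]
UNITS [ 0.02 -4.81 -0.02] turn -0.005616925439326792
```

Not touching yet; lower in small steps.

Emit:
carry_out --steps '[0,0.03,0,0,255,0,0.06,0,0,255,0,0.06,0,0,255]'

```text
t: 8.05
tool_pos: [437.4, -274.4, 191.3]
tool_rot: [0.041, -0.042, -0.706, 0.706]
ft_force: [-0.6, -0.7, -1.9]
opening: 19.6
```

Emit:
carry_out --steps '[0,0.03,0,0,255,0,0.06,0,0,255,0,0.06,0,0,255]'

```text
t: 8.35
tool_pos: [437.4, -274.4, 191.3]
tool_rot: [0.041, -0.042, -0.706, 0.706]
ft_force: [-3.5, 2.5, 7.6]
opening: 19.7
```

Emit:
carry_out --steps '[0,0,0,0,170,0,0,0,0,120,0,0,0,0,60,0,0,0,0,0,0,0,0,0,0]'

```text
t: 8.85
tool_pos: [437.3, -274.4, 189.2]
tool_rot: [-0.042, 0.042, 0.706, -0.706]
ft_force: [0.3, 0.5, -0.3]
opening: 56.7
```

Emit:
carry_out --steps '[0,-0.3,0,0,0,0,-1.5,0,0,0,0,-3.5,0,0,0,0,-5.5,0,0,0,0,-6.4,0,0,0]'

```text
t: 9.35
tool_pos: [437.4, -274.4, 355.8]
tool_rot: [0.039, -0.044, -0.704, 0.707]
ft_force: [1.1, -0.2, 1.0]
opening: 87.5
```

```bash
python3 g.py 484 101 190 -3.7
```

```text
t 9.35 grasp [ 438.42 -275.16  192.8 ] psi -96.75 open 87.5 F [ 1.08 -0.21  1.04] q1,q6 -0.6262407098729614 1.0622940183823113 tilt [ 0.01 -0.   -1.  ]
UNITS [ -0.04   0.05 -15.16] turn -11.63078621185754
```

Emit:
carry_out --steps '[0,0,-1.6,-1,0,0,0,-3.4,-2,0,0,0,-5.2,-3,0,0,0,-7,-4,0,0,0,-8.8,-5,0]'

```text
t: 9.85
tool_pos: [462.9, -54.2, 350.2]
tool_rot: [-0.205, 0.204, -0.677, 0.677]
ft_force: [0.6, 0.7, 0.5]
opening: 87.9
```

```bash
python3 g.py 484 101 150 -4
python3 - <<'E'
from h import *
im=snap('top','t3.png')
a=cv2.resize(im[190:270,405:475],None,fx=6,fy=6,interpolation=2);cv2.imwrite('pics/c5.png',a[:,:,::-1])
E
```

```text
t 9.85 grasp [463.08 -54.24 187.19] psi -56.44 open 87.9 F [0.64 0.7  0.5 ] q1,q6 -0.18963848618068496 0.7954827236484809 tilt [ 0. -0. -1.]
UNITS [-4.13  1.49 -4.71] turn -6.555302445018107
```

View pics/c5.png

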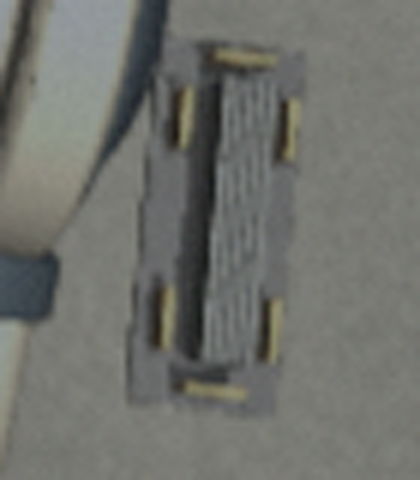

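Emit:
carry_out --steps '[-1,0,-1.1,-1,0,-2.1,0,-2.4,-2,0,-3.2,0,-3.7,-3,0,-4,0,-4.6,-4,0,-4.13,0,-4.71,-5,0]'

```text
t: 10.4
tool_pos: [484.9, 102.0, 349.8]
tool_rot: [0.425, -0.424, 0.566, -0.565]
ft_force: [-0.7, -1.0, 0.3]
opening: 87.9
```

Emit:
carry_out --steps '[0,0.3,0,-1,0,0,1,0,-1.55,0,0,1.5,0,-1.55,0,0,1.5,0,-1.55,0]'

```text
t: 10.8
tool_pos: [484.6, 99.0, 309.8]
tool_rot: [0.479, -0.481, 0.52, -0.519]
ft_force: [0.1, 0.6, -0.8]
opening: 87.5
```

```bash
python3 g.py 484 101 94.5 -4
```

```text
t 10.8 grasp [483.97  98.87 146.85] psi -4.5 open 87.5 F [ 0.09  0.57 -0.83] q1,q6 0.13267814701083708 0.21120115153384922 tilt [-0. -0. -1.]
UNITS [-0.09  2.09  0.  ] turn -0.06242690811884444
```

Emit:
carry_out --steps '[-0.05,0.6,0,0,0,-0.05,1.2,0,0,0,-0.05,1.7,0,0,0,-0.05,2.1,0,0,0,-0.05,2.1,0,0,0]'

```text
t: 11.3
tool_pos: [484.5, 100.3, 257.1]
tool_rot: [0.48, -0.482, 0.519, -0.518]
ft_force: [0.5, 0.4, -0.1]
opening: 88.0
```

Emit:
carry_out --steps '[0,0,0,0,100,0,0,0,0,100]'

```text
t: 11.5
tool_pos: [485.2, 100.5, 260.1]
tool_rot: [-0.481, 0.48, -0.518, 0.519]
ft_force: [1.1, 0.4, 0.1]
opening: 75.5
```

```bash
python3 g.py 484 101 94.5 -4
```

```text
t 11.5 grasp [485.43 100.49  97.14] psi -4.35 open 75.5 F [1.12 0.41 0.11] q1,q6 0.1354803945267671 0.21139993661731196 tilt [ 0.  0. -1.]
UNITS [-0.02  0.11 -0.06] turn -0.043734796623002836
```

Emit:
carry_out --steps '[0,0.08,-0.04,0,200,0,0.08,-0.04,0,200,0,0.08,-0.04,0,200,0,0.08,-0.04,0,200,0,0.08,-0.04,0,200]' --squeeze 20

```text
t: 12.0
tool_pos: [484.0, 100.5, 257.5]
tool_rot: [-0.481, 0.481, -0.519, 0.519]
ft_force: [-0.4, 0.1, 0.6]
opening: 41.6
```

Emit:
carry_out --steps '[0,0,0,0,255,0,0,0,0,255,0,0,0,0,255]'

```text
t: 12.3
tool_pos: [484.0, 100.5, 257.5]
tool_rot: [-0.481, 0.481, -0.519, 0.519]
ft_force: [-1.3, 0.7, 1.7]
opening: 41.9
```

```bash
python3 g.py 484 101 150 -4
```

```text
t 12.3 grasp [484.   100.5   94.55] psi -4.35 open 41.9 F [-1.3   0.68  1.75] q1,q6 0.13590522304523073 0.2117623735749816 tilt [ 0.  0. -1.]
UNITS [-0.02 -2.22 -0.  ] turn -0.04328684379237302
```

Emit:
carry_out --steps '[0,-0.4,0,0,255,0,-1.2,0,0,255,0,-2.4,0,0,255,0,-3.6,0,0,255,0,-4.2,0,0,255]'

```text
t: 12.8
tool_pos: [484.2, 100.5, 365.8]
tool_rot: [-0.482, 0.479, -0.518, 0.519]
ft_force: [-0.4, 0.5, -1.1]
opening: 42.1
```

```bash
python3 g.py 610 -235 160 -6.5
```

```text
t 12.8 grasp [484.86 100.63 202.83] psi -4.34 open 42.1 F [-0.38  0.46 -1.05] q1,q6 0.1359048925773131 0.21174099748145803 tilt [ 0.  0. -1.]
UNITS [13.01  1.73  6.  ] turn 0.2693835204851247
```

Emit:
carry_out --steps '[1,0,0.5,0,255,2.6,0,1.2,0,255,4.2,0,1.9,0,255,5.8,0,2.7,0,255,7.4,0,3.4,0,255]'

```text
t: 13.3
tool_pos: [555.2, -92.1, 361.9]
tool_rot: [0.481, -0.481, 0.519, -0.518]
ft_force: [1.1, -0.4, -1.2]
opening: 41.7
```

Emit:
carry_out --steps '[1.6,0.2,0.75,0.1,255,3.2,0.6,1.5,0.2,255,4.6,1.2,2.2,0.27,255,5.4,1.7,2.5,0.27,255,5.61,1.7,2.6,0.27,255]'

```text
t: 13.8
tool_pos: [608.8, -237.5, 315.7]
tool_rot: [0.469, -0.471, 0.53, -0.526]
ft_force: [-1.4, 0.2, -1.0]
opening: 41.6
```

```bash
python3 g.py 610 -235 60 -6.5
```

```text
t 13.8 grasp [ 607.83 -237.13  152.74] psi -6.66 open 41.6 F [-1.45  0.18 -0.99] q1,q6 -0.42383474808123067 -0.30756510860745706 tilt [-0.01  0.   -1.  ]
UNITS [-0.09  3.71  0.1 ] turn -0.02061435326830363
```

Emit:
carry_out --steps '[0,0.8,0,0,255,0,1.7,0,0,255,0,2.5,0,0,255,0,3.2,0,0,255,0,3.5,0,0,255]'

```text
t: 14.3
tool_pos: [608.7, -234.2, 230.5]
tool_rot: [0.471, -0.471, 0.528, -0.526]
ft_force: [-1.1, 1.0, -1.7]
opening: 42.1
```

Emit:
carry_out --steps '[0,0.1,0,0,255,0,0.1,0,0,255]'

```text
t: 14.5
tool_pos: [609.1, -235.0, 230.5]
tool_rot: [-0.471, 0.471, -0.527, 0.528]
ft_force: [-1.0, -1.5, -1.2]
opening: 41.9
```

```bash
python3 g.py 610 -235 38.5 -6.5;  python3 - <<'E'
from h import *
im=read_camera('scene');cv2.imwrite('pics/s3.png',cv2.resize(im[130:230,165:285],None,fx=5,fy=5,interpolation=2)[:,:,::-1])
E
```

```text
t 14.5 grasp [ 609.18 -234.98   67.48] psi -6.49 open 41.9 F [-1.01 -1.48 -1.21] q1,q6 -0.42028706104222485 -0.3070210959297431 tilt [ 0. -0. -1.]
UNITS [-0.    1.16  0.03] turn 0.0012687661892663016
```

View pics/s3.png

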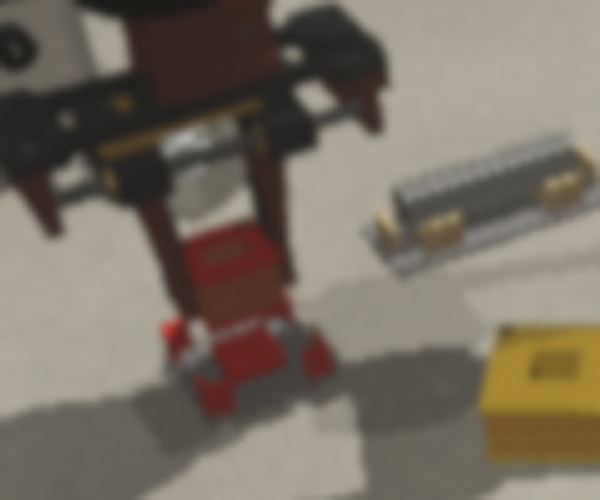

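Yoke sits in the cradle (crop ~(500,200)); the red coil hangs centred over its nest pad. Lower.

Emit:
carry_out --steps '[0,0.4,0.02,0,255,0,0.7,0.03,0,255,0,0.95,0.03,0,255,0,1.08,0.03,0,255,0,1.12,0.03,0,255]'

```text
t: 15.05
tool_pos: [609.5, -235.2, 200.9]
tool_rot: [0.471, -0.471, 0.528, -0.527]
ft_force: [-0.4, -0.5, -0.5]
opening: 42.3
```

Emit:
carry_out --steps '[0,0.03,0,0,255,0,0.06,0,0,255,0,0.06,0,0,255]'

```text
t: 15.35
tool_pos: [609.8, -235.3, 200.6]
tool_rot: [-0.471, 0.471, -0.527, 0.528]
ft_force: [0.5, -0.1, -1.4]
opening: 42.2
```

Emit:
carry_out --steps '[0,0.04,0,0,255,0,0.06,0,0,255,0,0.06,0,0,255]'

```text
t: 15.65
tool_pos: [609.7, -235.2, 200.5]
tool_rot: [-0.471, 0.471, -0.527, 0.528]
ft_force: [-3.2, 1.7, 4.9]
opening: 41.8
```

Emit:
carry_out --steps '[0,0.03,0,0,255,0,0.03,0,0,255]'

```text
t: 15.85
tool_pos: [609.7, -235.2, 200.5]
tool_rot: [-0.471, 0.471, -0.527, 0.528]
ft_force: [-4.8, 3.4, 8.5]
opening: 41.7
```

Contact. Release and retreat.

Emit:
carry_out --steps '[0,0,0,0,130,0,0,0,0,100,0,0,0,0,60,0,0,0,0,0,0,0,0,0,0]'

```text
t: 16.35
tool_pos: [609.7, -235.2, 197.8]
tool_rot: [0.471, -0.471, 0.528, -0.527]
ft_force: [0.5, 0.3, 0.6]
opening: 71.7
```

Emit:
carry_out --steps '[0,-0.3,0,0,0,0,-1.5,0,0,0,0,-3.3,0,0,0,0,-5.1,0,0,0,0,-6,0,0,0]'

```text
t: 16.85
tool_pos: [609.7, -235.2, 354.4]
tool_rot: [-0.472, 0.47, -0.525, 0.53]
ft_force: [0.6, 0.4, 0.1]
opening: 87.7
```

```bash
python3 g.py 484 100.5 180 -4
```

```text
t 16.85 grasp [ 610.74 -235.71  191.45] psi -6.51 open 87.7 F [0.59 0.42 0.11] q1,q6 -0.4203117077368001 -0.30673760178412773 tilt [ 0.01 -0.   -1.  ]
UNITS [-12.79   0.38  -6.56] turn -0.3133089957192752
```

Emit:
carry_out --steps '[-1.4,0,-0.7,0,0,-3,0,-1.5,0,0,-4.6,0,-2.4,0,0,-6.2,0,-3.2,0,0,-7.8,0,-4,0,0]'

```text
t: 17.35
tool_pos: [531.4, -28.7, 348.9]
tool_rot: [-0.471, 0.47, -0.527, 0.528]
ft_force: [0.8, 0.6, 0.4]
opening: 88.0
```

Emit:
carry_out --steps '[-1.6,0.2,-0.8,-0.1,0,-3.2,0.6,-1.6,-0.2,0,-4.5,1.2,-2.3,-0.3,0,-4.9,1.7,-2.5,-0.3,0,-4.99,1.8,-2.56,-0.3,0]'

```text
t: 17.85
tool_pos: [482.3, 101.9, 301.9]
tool_rot: [0.482, -0.483, 0.517, -0.517]
ft_force: [0.2, -0.8, 0.3]
opening: 87.4
```

Emit:
carry_out --steps '[0,0,0,0,0,0,0,0,0,0]'

```text
t: 18.05
tool_pos: [483.6, 99.9, 303.9]
tool_rot: [-0.482, 0.481, -0.518, 0.518]
ft_force: [0.4, -0.2, -0.3]
opening: 87.8
```

```bash
python3 g.py 484 100.5 61 -4
python3 - <<'E'
from h import *
im=snap('scene','s4.png');a=cv2.resize(im[130:270,270:400],None,fx=4,fy=4,interpolation=2)
im=snap('top','t4.png');b=cv2.resize(im[125:180,395:450],None,fx=4,fy=4,interpolation=2)
o=np.zeros((560,750,3),np.uint8);o[:560,:520]=a;o[:220,525:745]=b;cv2.imwrite('pics/c6.png',o[:,:,::-1])
E
```

```text
t 18.05 grasp [483.76  99.86 140.86] psi -4.2 open 87.8 F [ 0.38 -0.22 -0.29] q1,q6 0.13502803464279686 0.20827977035913647 tilt [ 0. -0. -1.]
UNITS [-0.03  3.19  0.  ] turn -0.02493376943043657
```

View pics/c6.png

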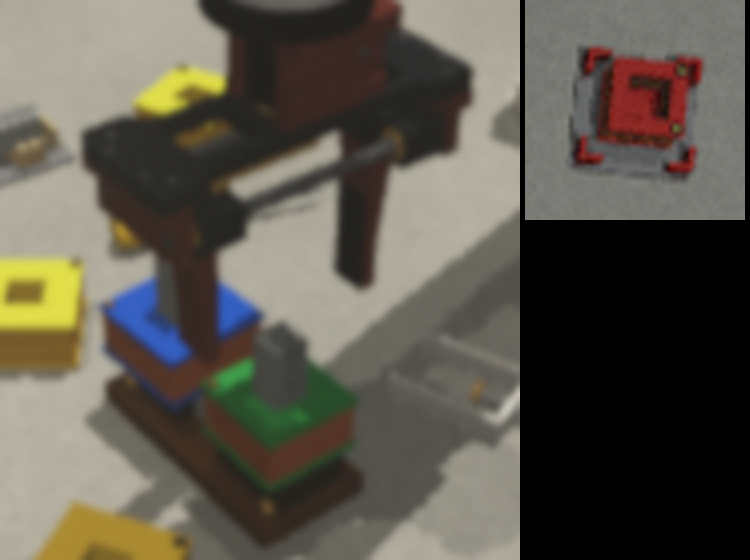

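Red coil stands square in its nest (between the four lugs). Now down to the green coil.

Emit:
carry_out --steps '[0,0.6,0,0,0,0,1.4,0,0,0,0,2.2,0,0,0,0,2.9,0,0,0,0,3.15,0,0,0]'

```text
t: 18.65
tool_pos: [482.4, 100.4, 221.3]
tool_rot: [0.48, -0.483, 0.519, -0.517]
ft_force: [-0.1, -0.3, -0.2]
opening: 87.9
```

Emit:
carry_out --steps '[0,0,0,0,100,0,0,0,0,255,0,0,0,0,255,0,0,0,0,255,0,0,0,0,255]' --squeeze 25

```text
t: 19.15
tool_pos: [483.2, 101.1, 225.4]
tool_rot: [-0.482, 0.481, -0.517, 0.518]
ft_force: [-0.8, -0.4, 3.4]
opening: 58.0
```

Emit:
carry_out --steps '[0,0,0,0,255,0,0,0,0,255]'

```text
t: 19.35
tool_pos: [483.2, 101.1, 225.4]
tool_rot: [-0.482, 0.481, -0.517, 0.518]
ft_force: [-0.8, 0.0, 5.0]
opening: 58.0
```

```bash
python3 g.py 484 100.5 150 -4
```

```text
t 19.35 grasp [483.43 101.1   62.37] psi -4.1 open 58.0 F [-0.83  0.04  5.  ] q1,q6 0.1372709847101572 0.20884595263293723 tilt [ 0.  0. -1.]
UNITS [ 0.02 -3.51  0.03] turn -0.012613335220734712
```

Emit:
carry_out --steps '[0,-0.4,0,0,255,0,-1.2,0,0,255,0,-2.4,0,0,255,0,-3.6,0,0,255,0,-4.6,0,0,255]'

```text
t: 19.85
tool_pos: [482.8, 101.0, 340.5]
tool_rot: [0.482, -0.482, 0.518, -0.517]
ft_force: [-0.4, -0.0, -2.2]
opening: 57.6
```

```bash
python3 g.py 624 250 140 -5
```

```text
t 19.85 grasp [482.71 101.01 177.53] psi -4.1 open 57.6 F [-0.4  -0.05 -2.18] q1,q6 0.1372500169431137 0.20890031025955202 tilt [-0. -0. -1.]
UNITS [-6.35  1.5   5.21] turn 0.11187881237160724
```

Emit:
carry_out --steps '[-1,0,0.8,0,255,-2.5,0,2,0,255,-4,0,3.3,0,255,-5.5,0.3,4.5,0.1,255,-6.39,1,5.25,0.1,255]'

```text
t: 20.35
tool_pos: [626.8, 253.5, 314.5]
tool_rot: [-0.479, 0.478, -0.521, 0.521]
ft_force: [0.2, -0.5, -3.9]
opening: 58.0
```

Emit:
carry_out --steps '[0,0.6,0,0,255,0,1.4,0,0,255,0,2.2,0,0,255,0,2.9,0,0,255,0,3.1,0,0,255]'

```text
t: 20.85
tool_pos: [624.4, 250.2, 233.4]
tool_rot: [0.476, -0.48, 0.522, -0.52]
ft_force: [0.1, -1.2, -4.3]
opening: 57.7
```

Emit:
carry_out --steps '[0,0,0,0,255,0,0,0,0,255]'

```text
t: 21.05
tool_pos: [625.4, 250.9, 238.1]
tool_rot: [-0.479, 0.478, -0.521, 0.521]
ft_force: [-0.1, -0.3, -2.9]
opening: 58.0
```

```bash
python3 g.py 625 251 39.4 -5
python3 - <<'E'
from h import *
im=snap('scene','s5.png');a=cv2.resize(im[240:380,270:400],None,fx=4,fy=4,interpolation=2)
cv2.imwrite('pics/c7.png',a[:,:,::-1])
E
```

```text
t 21.05 grasp [625.67 250.94  75.15] psi -4.91 open 58.0 F [-0.13 -0.27 -2.94] q1,q6 0.33098131116580287 0.4167473471478404 tilt [ 0.  0. -1.]
UNITS [ 0.    1.43 -0.03] turn 0.010746558167706866
```

View pics/c7.png

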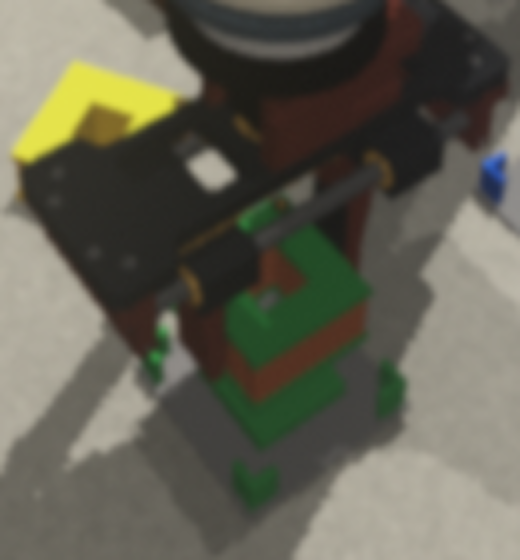

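Emit:
carry_out --steps '[0,0.4,0,0,255,0,0.8,0,0,255,0,1.15,0,0,255,0,1.35,0,0,255,0,1.38,0,0,255]'

```text
t: 21.6
tool_pos: [625.1, 250.9, 202.3]
tool_rot: [0.478, -0.479, 0.521, -0.521]
ft_force: [-2.8, -1.0, 0.6]
opening: 57.8
```

Emit:
carry_out --steps '[0,0.03,0,0,255,0,0.06,0,0,255,0,0.08,0,0,255]'

```text
t: 21.9
tool_pos: [625.0, 250.9, 202.3]
tool_rot: [0.478, -0.478, 0.521, -0.521]
ft_force: [-8.9, -2.8, 9.9]
opening: 57.7
```

Emit:
carry_out --steps '[0,0.03,0,0,255,0,0.03,0,0,255]'

```text
t: 22.1
tool_pos: [625.0, 250.9, 202.2]
tool_rot: [0.478, -0.478, 0.521, -0.521]
ft_force: [-8.7, -3.2, 11.3]
opening: 57.7
```

Emit:
carry_out --steps '[0,-0.08,0,0,80,0,-0.08,0,0,50,0,-0.08,0,0,20,0,-0.08,0,0,0,0,-0.08,0,0,0]'

```text
t: 22.6
tool_pos: [625.4, 251.0, 201.2]
tool_rot: [0.478, -0.478, 0.521, -0.521]
ft_force: [-0.1, 1.2, 0.2]
opening: 87.1
```

Emit:
carry_out --steps '[0,-0.3,0,0,0,0,-1.3,0,0,0,0,-3,0,0,0,0,-4.6,0,0,0,0,-5.2,0,0,0]'

```text
t: 23.1
tool_pos: [625.5, 251.0, 338.1]
tool_rot: [-0.481, 0.475, -0.52, 0.522]
ft_force: [0.5, 0.1, 1.4]
opening: 87.8
```

```bash
python3 g.py 479.5 15.5 150 -1
```

```text
t 23.1 grasp [626.83 251.47 175.15] psi -4.91 open 87.8 F [0.52 0.12 1.39] q1,q6 0.33114164343247854 0.41679887066679755 tilt [ 0.01  0.   -1.  ]
UNITS [ 9.91  0.93 -5.07] turn -0.48852305345670644
```

Emit:
carry_out --steps '[1.3,0,-0.65,0,0,2.9,0,-1.45,0,0,4.5,0,-2.25,0,0,6.1,0,-3.1,0,0,7.7,0,-3.9,-0.2,0]'

```text
t: 23.6
tool_pos: [510.5, 66.3, 330.8]
tool_rot: [0.485, -0.486, 0.514, -0.514]
ft_force: [0.2, -0.0, 0.1]
opening: 87.9
```

Emit:
carry_out --steps '[1.2,0.2,-0.6,-0.2,0,2,0.7,-1.05,-0.29,0,2.2,1,-1.15,-0.29,0,2.2,1,-1.15,-0.29,0]'

```text
t: 24.0
tool_pos: [479.5, 13.9, 305.1]
tool_rot: [0.495, -0.496, 0.505, -0.504]
ft_force: [0.1, 0.4, -0.2]
opening: 87.6
```

Emit:
carry_out --steps '[0,0,0,0,0]'

```text
t: 24.1
tool_pos: [480.2, 14.9, 306.5]
tool_rot: [0.496, -0.496, 0.504, -0.504]
ft_force: [0.4, 0.5, -0.2]
opening: 87.8
```

```bash
python3 g.py 479.5 15.5 61.5 -1
python3 - <<'E'
from h import *
im=snap('top','t5.png');a=cv2.resize(im[120:260,165:300],None,fx=4,fy=4,interpolation=2)
cv2.imwrite('pics/c8.png',a[:,:,::-1])
E
```

```text
t 24.1 grasp [480.17  14.93 143.51] psi -0.98 open 87.8 F [ 0.45  0.52 -0.15] q1,q6 -0.04006505034275087 -0.02295129489798922 tilt [-0.  0. -1.]
UNITS [-0.02  3.28 -0.03] turn 0.0027356409312453422
```

View pics/c8.png

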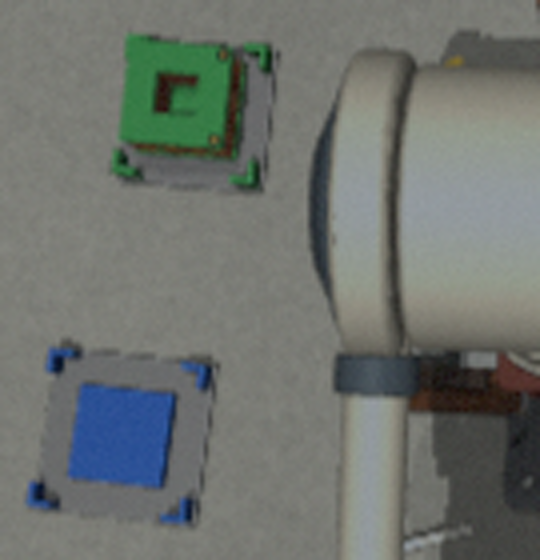

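Emit:
carry_out --steps '[0,0.6,-0.03,0,0,0,1.4,-0.03,0,0,0,2.2,-0.03,0,0,0,2.9,-0.03,0,0,0,3.2,-0.03,0,0]'

```text
t: 24.65
tool_pos: [478.7, 14.9, 223.8]
tool_rot: [0.495, -0.497, 0.505, -0.503]
ft_force: [-0.5, -1.0, 0.2]
opening: 88.2
```

Emit:
carry_out --steps '[0,0,0,0,50,0,0,0,0,255,0,0,0,0,255,0,0,0,0,255,0,0,0,0,255]' --squeeze 30

```text
t: 25.15
tool_pos: [479.3, 14.3, 227.7]
tool_rot: [-0.496, 0.495, -0.504, 0.505]
ft_force: [-2.2, -0.1, 3.9]
opening: 66.0
```

```bash
python3 g.py 437 288 160 -1
python3 - <<'E'
from h import *
np.set_printoptions(precision=1,suppress=True)
f=lambda u,v,z:ray('top',(165+(u+.5)/4-.5,120+(v+.5)/4-.5),z)[:2]
W=np.array([f(*p,14) for p in[(80,384),(175,393),(163,487),(68,477)]]);print('pad',W.mean(0),np.degrees(np.arctan2(*(W[0]-W[1])[::-1])),np.degrees(np.arctan2(*(W[0]-W[3])[::-1])))
print('green',f(179,95,48),f(174,95,48))
E
```

```text
t 25.15 grasp [479.5   14.36  64.67] psi -0.98 open 66.0 F [-2.17 -0.15  3.88] q1,q6 -0.04115324775985734 -0.024024246378422126 tilt [ 0.  0. -1.]
UNITS [-10.92  -3.81  -1.88] turn 0.0022368751430796863
pad [436.9 286.8] 84.38631960440419 -5.652614121861212
green [625.5 249.1] [625.5 251.9]
```

Emit:
carry_out --steps '[0,-0.4,0,0,255,0,-1.2,0,0,255,0,-2.4,0,0,255,0,-3.6,0,0,255,0,-4.6,0,0,255]'

```text
t: 25.65
tool_pos: [479.0, 14.2, 343.1]
tool_rot: [-0.496, 0.496, -0.504, 0.504]
ft_force: [1.1, 0.4, -3.8]
opening: 65.7
```

```bash
python3 g.py 437 287.5 140 -6
```

```text
t 25.65 grasp [478.98  14.19 180.07] psi -1.0 open 65.7 F [ 1.08  0.42 -3.83] q1,q6 -0.04136433326319316 -0.023953120381038272 tilt [ 0. -0. -1.]
UNITS [-10.9    1.6   -1.87] turn 0.6252400194194259
```

Emit:
carry_out --steps '[-1,0,-0.2,0,255,-2.5,0,-0.4,0,255,-4.1,0,-0.7,0,255,-5.7,0,-1,0,255,-7.3,0,-1.25,0,255]'

```text
t: 26.15
tool_pos: [450.3, 198.6, 341.4]
tool_rot: [0.495, -0.496, 0.504, -0.504]
ft_force: [1.1, 1.2, -5.2]
opening: 65.7
```

Emit:
carry_out --steps '[-1.5,0,-0.25,0.3,255,-2.7,0.2,-0.5,0.62,255,-3.4,0.8,-0.6,0.62,255,-3.6,1.4,-0.62,0.62,255,-3.6,1.6,-0.62,0.62,255]'

```text
t: 26.65
tool_pos: [436.5, 287.6, 298.7]
tool_rot: [0.472, -0.475, 0.525, -0.525]
ft_force: [0.8, -0.3, -4.8]
opening: 65.8
```

```bash
python3 g.py 437 287.5 80 -6
```

```text
t 26.65 grasp [435.9  287.18 135.73] psi -5.87 open 65.8 F [ 0.79 -0.28 -4.83] q1,q6 0.5175704799755653 0.6200764793127284 tilt [-0. -0. -1.]
UNITS [-0.02  2.23  0.05] turn 0.015664260511421446
```

Emit:
carry_out --steps '[0,0.6,0,0,255,0,1.3,0,0,255,0,2,0,0,255,0,2.4,0,0,255,0,2.4,0,0,255]'

```text
t: 27.15
tool_pos: [436.9, 286.5, 239.6]
tool_rot: [0.472, -0.474, 0.526, -0.525]
ft_force: [-0.9, 0.8, -4.9]
opening: 65.6
```

```bash
python3 g.py 437 287.5 42.5 -6
python3 - <<'E'
from h import *
im=snap('scene','s6.png');a=cv2.resize(im[200:340,360:500],None,fx=4,fy=4,interpolation=2)
cv2.imwrite('pics/c9.png',a[:,:,::-1])
E
```

```text
t 27.15 grasp [436.38 286.15  76.6 ] psi -6.02 open 65.6 F [-0.88  0.77 -4.92] q1,q6 0.5153217051975779 0.6203523774990721 tilt [-0. -0. -1.]
UNITS [-0.06  1.36  0.02] turn -0.0021887793729788996
```

View pics/c9.png

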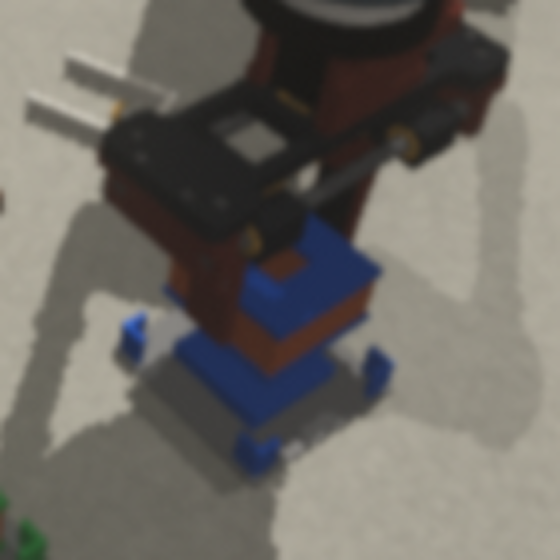

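The blue coil hangs level over the blue pad, centred between the lugs. Lowering.

Emit:
carry_out --steps '[0,0.4,0,0,255,0,0.8,0,0,255,0,1.15,0,0,255,0,1.35,0,0,255,0,1.38,0,0,255]'

```text
t: 27.7
tool_pos: [436.7, 287.4, 205.9]
tool_rot: [0.473, -0.474, 0.525, -0.525]
ft_force: [0.1, 0.2, -5.5]
opening: 65.8
```

Emit:
carry_out --steps '[0,0.03,0,0,255,0,0.06,0,0,255,0,0.06,0,0,255]'

```text
t: 28.0
tool_pos: [437.2, 287.6, 206.0]
tool_rot: [-0.474, 0.473, -0.525, 0.525]
ft_force: [-0.1, -0.1, -5.1]
opening: 66.1
```

Expected contact near TCP z 204.7.

Emit:
carry_out --steps '[0,0.03,0,0,255,0,0.06,0,0,255,0,0.06,0,0,255]'

```text
t: 28.3
tool_pos: [437.1, 287.6, 204.7]
tool_rot: [-0.474, 0.473, -0.525, 0.525]
ft_force: [-0.7, -0.5, -1.8]
opening: 65.8
```

Emit:
carry_out --steps '[0,0.03,0,0,255,0,0.05,0,0,255,0,0.05,0,0,255]'

```text
t: 28.6
tool_pos: [437.1, 287.6, 204.7]
tool_rot: [-0.474, 0.473, -0.525, 0.525]
ft_force: [-4.3, -2.5, 7.2]
opening: 66.3
```

Emit:
carry_out --steps '[0,-0.05,0,0,60,0,-0.05,0,0,40,0,-0.05,0,0,20,0,-0.05,0,0,0,0,-0.05,0,0,0]'

```text
t: 29.1
tool_pos: [437.0, 287.5, 204.0]
tool_rot: [0.473, -0.473, 0.525, -0.525]
ft_force: [0.4, -0.2, -0.6]
opening: 87.5
```

Emit:
carry_out --steps '[0,-0.3,0,0,0,0,-1.3,0,0,0,0,-3,0,0,0,0,-4.6,0,0,0,0,-6,0,0,0]'

```text
t: 29.6
tool_pos: [436.9, 287.4, 357.1]
tool_rot: [-0.474, 0.473, -0.525, 0.525]
ft_force: [1.0, 0.7, 0.3]
opening: 87.9
```

Emit:
carry_out --steps '[1.6,-0.3,0,0,0,3.2,-0.6,0,0,0,4.8,-1,0,0,0,6.4,-1.2,0,0,0,7,-1.2,0,0,0]'

```text
t: 30.1
tool_pos: [418.3, 111.0, 386.1]
tool_rot: [-0.473, 0.472, -0.525, 0.527]
ft_force: [0.9, -0.0, -0.4]
opening: 88.1
```

Run:
```python
from h import *
np.set_printoptions(precision=1,suppress=True)
im=snap('top','t6.png')
for n,z in(('coil_blue_center',31),('coil_green_center',31),('coil_red_center',30),('yoke_center',25),('nest_blue_pad',14),('nest_green_pad',14),('nest_red_pad',14),('cradle_seat',14)):
    print(n,[(ray('top',d['location'],z)[:2],round(d['score'],2)) for d in finder.place_of('top',n)[:4]])
a=cv2.resize(im[125:265,165:240],None,fx=4,fy=4,interpolation=2);b=cv2.resize(im[125:265,395:470],None,fx=4,fy=4,interpolation=2)
cv2.imwrite('pics/c10.png',np.hstack([a,b])[:,:,::-1])
print(ctrl.read_state()['ft_force'])
```

```text
coil_blue_center [(array([ 508.6, -105.1]), 0.91), (array([ 286.4, -209.4]), 0.62), (array([615.6, 106.1]), 0.55), (array([ 603.6, -231.7]), 0.45)]
coil_green_center [(array([629.5, 247.2]), 0.77)]
coil_red_center [(array([ 614.9, -234.8]), 0.75)]
yoke_center [(array([ 440. , -272.4]), 0.64)]
nest_blue_pad []
nest_green_pad [(array([620.3, 249.5]), 0.7)]
nest_red_pad [(array([ 609.7, -236.3]), 0.86)]
cradle_seat [(array([ 438.9, -275.6]), 0.63)]
[ 0.6  0.1 -0.3]
```

View pics/c10.png

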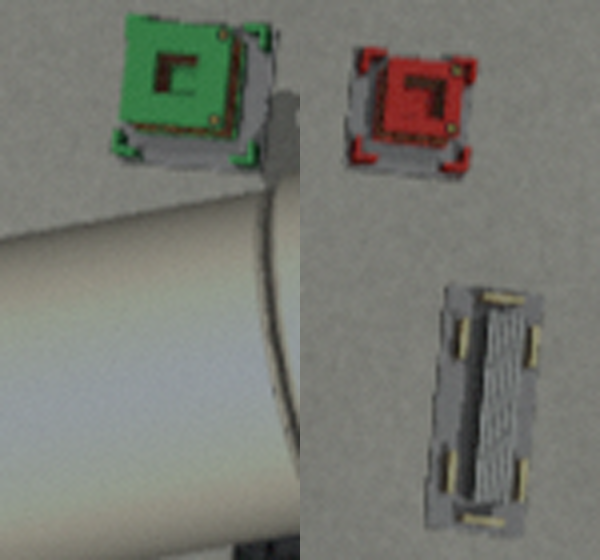

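Green, red and yoke are seated; the arm hides the blue nest. Move the arm away and check it.

Emit:
carry_out --steps '[1.8,0,0,0,0,3.6,0,0,0,0,5.4,0,0,0,0,7.2,0,0,0,0,8,0,0,0,0]'

```text
t: 31.05
tool_pos: [397.8, -87.7, 384.0]
tool_rot: [-0.473, 0.473, -0.526, 0.526]
ft_force: [-0.3, -0.2, -0.1]
opening: 87.8
```

Run:
```python
from h import *
im=snap('top','t7.png');s=snap('scene','s7.png')
a=cv2.resize(im[195:265,165:235],None,fx=5,fy=5,interpolation=2);b=cv2.resize(s[240:330,370:470],None,fx=4,fy=4,interpolation=2)[:350]
cv2.imwrite('pics/c11.png',np.hstack([a,b])[:,:,::-1])
```

```text
(no output)
```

View pics/c11.png

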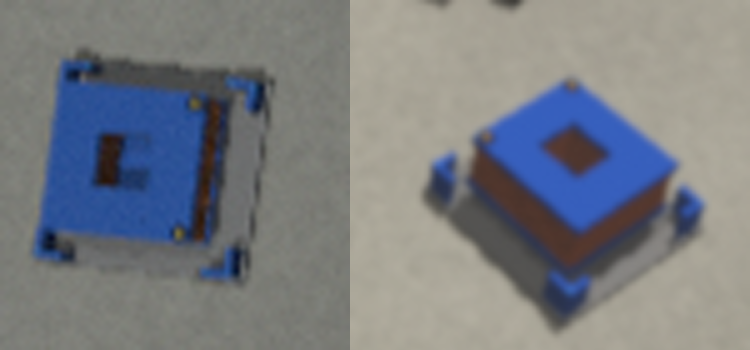

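Run:
```python
from h import *
p=ray('top',(165+122.5/5-.5,195+160.5/5-.5),48)[:2];e=np.hypot(*(p-[437,287]));print(p,e)
if e<7: print(order.sign_off())
```

```text
[439.31005225 289.41398274] 3.3412054789828476
the job is handed in; nothing more can be done
None
```

I took the transformer apart and put all four loose parts away: the yoke bar in its cradle, and the red, green and blue coils each in the nest of their own colour. The job was handed in at about 31 s of the 109 s allowed. I lowered each part in small steps until the wrist force showed contact, and only then opened the gripper.

- **Final pictures:** all four parts look flat and between their lugs. The arm was clear of everything, with wrist force near zero.
- **Blue coil:** I measured its hole about 3 mm from the middle of the pad, against the 12.5 mm allowed. The network did not find it in its nest, because the arm hid the nest at that moment. I checked it in a second view after moving the arm away.
- **Green coil:** my own measurement put it within about 2 mm of the pad's middle. The network's points for coil and pad differed by about 9 mm. I went by my own measurement, because the network's points had been several millimetres off before.
- **Red coil and yoke:** the network's points put the red coil about 5 mm and the yoke about 3 mm from the middle of their seats.

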